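# Peel the top bottle tray off a sticky nested stack

## Robot

A 6-joint arm with a two-finger parallel gripper is mounted at the origin on the work surface. World frame = base frame: x ahead of the robot, y to its left, z up, the work surface at z = 0. Lengths are in m, angles in rad, forces in N, time in s.
With the tool pointing down it reaches from about 0.25 to 0.725 m from the base axis. Payload 4 kg.
Tool frame: the origin (TCP) lies on the centre line of the jaws, within the pads' length; the fingertips stand ahead of it and the grasp point (between the pads) lies 11 mm behind it (bot.tip_extent is the z of the fingertips in the tool frame, in m); z points along the fingers, y is the direction in which the jaws open and shut (so a half turn about z gives the same grasp; the last joint's range is limited). The gripper opens to 85 mm and grips with 20 to 120 N. Pads are 22 mm wide; open, the fingers measure 114 mm over their backs; the gripper's body (76 mm by 85 mm) begins 54 mm behind the grasp point. The pads swing forward as they close: fully open they stand 13 mm farther back than shut.
Start: joints at [-1.178, 0.241, 0.005, 1.335, 0, 1.571], TCP at [0.191, -0.462, 0.239] pointing down, gripper open.
Joint ranges: [-2.72, 2.72], [-1.05, 1.87], [-1.09, 1.28], [-1.99, 2.15], [-1.42, 1.44], [-3.14, 3.14]. Speed limits (rad/s): [2.79, 2.79, 3.14, 3.14, 3.14, 3.14].

## Interface

Orientations are given as a unit quaternion [x, y, z, w].
In Python, from workcell import bot gives the robot as it stands.
- The arm moves only by the shell command python3 -m jog 'ROWS'. ROWS is JSON, a list that holds one entry, the list of rows, each a list of 7 numbers: the shift along the world's x, y, z in m, then the turn, a rotation vector about the world's x, y, z in degrees, then the closure in counts, from 0 (fully open) to 255 (shut). In form: [[[tx, ty, tz, ax, ay, az, fingers], ...]]. A call has 1 to 10 rows; each row is the pose to reach, as a shift and turn from the pose commanded when the call began; what a row does not reach only later rows make up. A row lasts 1/12 s, in which the tool goes at most 41.7 mm and 7.16 degrees, less where a joint would pass 70% of its speed; a pose out of reach is approached as far as the arm can. A call with a gripper value outside its range is refused whole. The fingers move at their own pace and stop on an object; the grip force is fixed at half the most. Time passes only in rows, so rows that repeat a pose let the fingers close. It gives the time, the measured TCP pose, the force and the opening at its end, in the units of the state.
- bot.get_obs(): the state, without advancing time (a new reading comes with each control period).
- bot.camera(name): name is "scene" or "top"; returns the picture (480x640x3 uint8, blue, green, red); there is no depth.
- bot.camera_model(name): a dict with "K" (3x3 intrinsics, pixels), "k1" (the pictures are not rectified: a ray, as slopes to the right and down, at radius r is drawn at 1 + k1 r^2 times it, then the intrinsics apply), "T" (4x4, takes a point from camera to world coordinates). Camera axes: x right, y down, z forward; pixel columns grow to the right and rows downward; lengths in m; the calibration is good to about 2 mm. A picture is of the moment at which its call begins. camera_model takes no time and is no camera call.
- bot.job_done(): hands the job in, once; it reports no verdict.
The state is a dict: "clock": time; "joint_pos": joint angles; "joint_vel": joint speeds; "tau": joint torques, N m; "eef_pos": TCP position; "tool_rot": TCP orientation; "ft_force": force on the tool from outside, world axes, zero at the start; "ft_torque": the same for the moment, N m; "grip_width": finger opening in m.
Only numpy, scipy, OpenCV 4.12 (cv2) and the standard library are available. Lean on these libraries where they do the work, as an engineer would, in place of code of your own. Each camera call takes 0.05 s, during which the arm holds its last target. There are 200 camera calls.

## Task

Clear the roll of labels off the stack of ribbed bottle trays: set it down, without dropping it, flat side down in the green bin and let go. Then peel off only the top tray, which clings to the rest: pull its corner up by the blue tab until it is well tilted while the opposite corner still sits on the stack, then lift it away, leaving the rest of the stack where it stands. Finish with the tray still held in the gripper, at rest, right way up and roughly level above the stack, with all of it at least 12 cm above the bench, the roll in the bin and the other things on the bench undisturbed.

Things in the scene. Friction and masses are not known exactly. Their poses are not given: they have to be found in the camera images.
- tray: Top tray of the stack, the one to take: pale formed plastic, 200 (its x) x 150 mm (its y), three ribs along x, 0.12 kg. Origin: centre of its underside, 32 mm above the bench while nested; z up. Deck 6 mm and rib tops 14 mm above the origin. One upright blue tab at its -x, -y corner. Four sprung nubs of the stack cling to its long edges.
- tray_tab (a point): Grip point in the top tray's blue upright tab, at (-84, -60, 30) mm in the tray's frame, 10 mm below the tab's top, 24 mm above the deck. The tab is a plate 12 mm thick, 30 mm long, 34 mm high; its length lies along (0.8, 0.6) in the tray's x, y, towards the opposite corner. Pinch it across its 12 mm from above.
- tray_corner_near (a point): The underside of the top tray's corner at the tab, (-100, -75, 0) mm in its frame.
- tray_corner_far (a point): The underside of the corner diagonally opposite the tab, (100, 75, 0) mm.
- tray_corner_left (a point): The underside of the corner at (-100, 75, 0) mm.
- tray_corner_right (a point): The underside of the corner at (100, -75, 0) mm.
- stack: Rest of the stack: four trays in one piece on a plywood base 220 (x) x 200 mm (y), loose, 0.75 kg. Origin: centre of its underside, z up. Orange sprung nubs at x = -30 and 30 mm on both long sides, 39 mm high, press on the top tray's edges with 2 N each: friction holds it until that edge is 4 mm up. A straight pull may bring the stack along; tilted about the far corner, they free in turn.
- roll: A roll of blank white labels standing flat side down on the ribs of the top tray: 62 mm across, 48 mm tall, 26 mm hole through it, 0.14 to 0.28 kg. Origin at the centre of its underside, z along its axis.
- bin: An open shallow green bin, 170 x 170 mm outside, 35 mm tall, walls and floor 5 mm, fixed to the bench. Origin at the centre of its underside, z up.
- bottle_a: Bystander: a dark glass wine bottle standing upright, 74 mm across, 290 mm tall. Origin at the centre of its underside. Leave alone.
- bottle_b: Bystander: a second such bottle. Origin at the centre of its underside. Leave alone.
- tape: Bystander: a cardboard-brown ring of tape lying flat, 84 mm across, 25 mm tall. Origin at the centre of its underside. Leave alone.
- cup: Bystander: a white cup standing upright, 70 mm across, 70 mm tall. Origin at the centre of its underside. Leave alone.
- jar: Bystander: a small amber jar with a red cap, 52 mm across, 60 mm tall. Origin at the centre of its underside. Leave alone.
- brush: Bystander: a hand brush lying flat. Origin on the brush, at bench level. Leave alone.

How it is judged:
On the way, in this order (a step that is already met when the one before it is completed fails the run):
1. the roll stands released in the green bin, the top tray still nested (x of roll in the frame of bin between -0.056 and 0.056 m and y of roll in the frame of bin between -0.056 and 0.056 m and z of roll in the frame of bin below 0.012 m and angle between roll's own z axis and vertical below 0.12 rad and linear speed of roll below 0.03 m/s and contact force between the fingers and roll below 0.05 N and z of tray in the frame of stack below 0.037 m and angle between tray's own z axis and vertical below 0.03 rad and distance of stack from where it was at the start of the episode below 0.03 m and height (world z) of stack below 0.006 m and angle between stack's own z axis and vertical below 0.05 rad), for 0.2 s.
2. the tab corner is raised (tray tilted at least 0.07 rad) while the opposite corner still sits on the stack (angle between tray's own z axis and vertical above 0.07 rad and z of tray_tab in the frame of stack above 0.076 m and z of tray_corner_far in the frame of stack below 0.04 m and contact force between the fingers and tray above 0.3 N and distance of stack from where it was at the start of the episode below 0.03 m and height (world z) of stack below 0.006 m and angle between stack's own z axis and vertical below 0.05 rad), for 0.05 s.
At the end, for the whole second after the job is handed in: Tray held by the fingers only, at rest, tilt under 0.45 rad, all corners over 115 mm above the bench, centre within 150 mm of the stack's in plan; stack flat, within 30 mm of its start; roll released and flat in the bin (within 56 mm of its centre along each side) (height (world z) of each of tray_corner_near, tray_corner_far, tray_corner_left, tray_corner_right above 0.115 m and angle between tray's own z axis and vertical below 0.45 rad and horizontal distance between tray and stack below 0.15 m and linear speed of each of tray, roll below 0.03 m/s and angular speed of tray below 0.2 rad/s and contact force between the fingers and tray above 0.3 N and contact force between tray and stack below 0.02 N and contact force between tray and bin below 0.02 N and contact force between tray and roll below 0.02 N and x of roll in the frame of bin between -0.056 and 0.056 m and y of roll in the frame of bin between -0.056 and 0.056 m and z of roll in the frame of bin below 0.012 m and angle between roll's own z axis and vertical below 0.12 rad and contact force between the fingers and roll below 0.05 N and distance of stack from where it was at the start of the episode below 0.03 m and height (world z) of stack below 0.006 m and angle between stack's own z axis and vertical below 0.05 rad); the arm keeps its last pose, push and grip.
It fails at once if the rest of the stack is lifted or tipped (height (world z) of stack above 0.015 m or angle between stack's own z axis and vertical above 0.12 rad).
It fails at once if the rest of the stack is shoved more than 40 mm (distance of stack from where it was at the start of the episode above 0.04 m).
It fails at once if the roll is dropped or tipped over (angle between roll's own z axis and vertical above 0.8 rad or (linear speed of roll above 0.75 m/s and contact force between the fingers and roll below 0.05 N)).
It fails at once if the tray is tilted with the roll still on it (contact force between roll and tray above 0.05 N and angle between tray's own z axis and vertical above 0.12 rad).
It fails at once if a bystander is pushed more than 30 mm or knocked over (distance of any of bottle_a, bottle_b, tape, cup, jar, brush from where it was at the start of the episode above 0.03 m or angle between any of bottle_a, bottle_b, tape, cup, jar's own z axis and vertical above 0.4 rad).
It also fails if it takes over 59 s, if anything falls off the work surface, if the arm or the gripper's body presses on something with over 40 N, if the wrist force passes 120 N, or if a joint passes its speed limit or range.

## Working session

There is one attempt and no reset: what is moved stays moved. The work goes in short steps, Python scripts to look and compute and a shell command to move; the robot and the scene stay as the last step left them, time stands still between calls to the robot, and variables do not carry over. Pictures are saved under pics/ and viewed, about 8 in all and at most 12, crops included, and the job is handed in when it is done.

```bash
mkdir -p pics
cat > h.py <<'E'
import numpy as np, cv2
from workcell import bot
def px2ray(name,uv):
    m=bot.camera_model(name);K=np.array(m["K"]);T=np.array(m["T"])
    d=cv2.undistortPoints(np.array([[uv]],float),K,np.array([m["k1"],0,0,0,0.]))[0,0]
    return T[:3,3],T[:3,:3]@np.array([d[0],d[1],1])
def onz(name,uv,z):
    o,d=px2ray(name,uv);return o+d*(z-o[2])/d[2]
def proj(name,P):
    m=bot.camera_model(name);T=np.linalg.inv(np.array(m["T"]))
    return cv2.projectPoints(np.array(P,float).reshape(-1,3),cv2.Rodrigues(T[:3,:3])[0],T[:3,3],np.array(m["K"]),np.array([m["k1"],0,0,0,0.]))[0][:,0]
E
python3 - <<'E'
from h import *
for n in("scene","top"):
    cv2.imwrite(f"pics/{n}0.png",bot.camera(n)); m=bot.camera_model(n); print(n,np.round(m["T"],3),m["K"],m["k1"])
o=bot.get_obs();print(o,bot.tip_extent)
E
```

```text
scene [[ 0.457  0.629 -0.628  1.381]
 [ 0.889 -0.317  0.33  -0.41 ]
 [ 0.008 -0.71  -0.705  0.961]
 [ 0.     0.     0.     1.   ]] [[610.28758154   0.         314.86909761]
 [  0.         610.28758154 236.58876723]
 [  0.           0.           1.        ]] -0.15728697340392808
top [[ 0.027 -0.984  0.174  0.318]
 [-1.    -0.026  0.005  0.015]
 [-0.    -0.174 -0.985  1.511]
 [ 0.     0.     0.     1.   ]] [[536.06966981   0.         328.38908867]
 [  0.         536.06966981 242.48912822]
 [  0.           0.           1.        ]] -0.11646743354538448
{'clock': 0.1, 'joint_pos': array([-1.17800275e+00,  2.41298457e-01,  3.87494275e-03,  1.33516845e+00,
        3.82710197e-06,  1.57080972e+00]), 'joint_vel': array([ 0.00076466, -0.00154284,  0.00365123, -0.00069108, -0.00025433,
        0.00054761]), 'tau': array([-8.28383054e-05, -3.73137188e+01,  2.53010541e+01,  1.08652795e-02,
       -1.40677953e-04, -2.62321407e-05]), 'eef_pos': array([ 0.1911834 , -0.46143127,  0.23852761]), 'tool_rot': array([ 9.80776973e-01,  1.95130015e-01, -1.73326704e-04, -8.80932467e-04]), 'ft_force': array([ 0.3674201 , -0.29753834, -0.28612271]), 'ft_torque': array([ 0.06147364, -0.00046811, -0.0422581 ]), 'grip_width': 0.08524917251122703} 0.008
```

View pics/scene0.png

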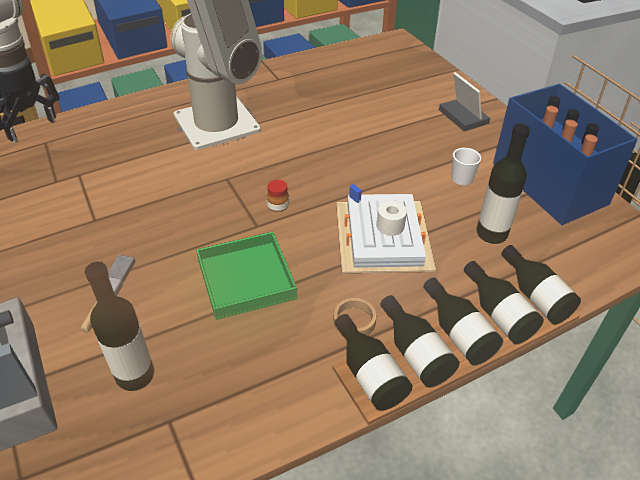

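View pics/top0.png

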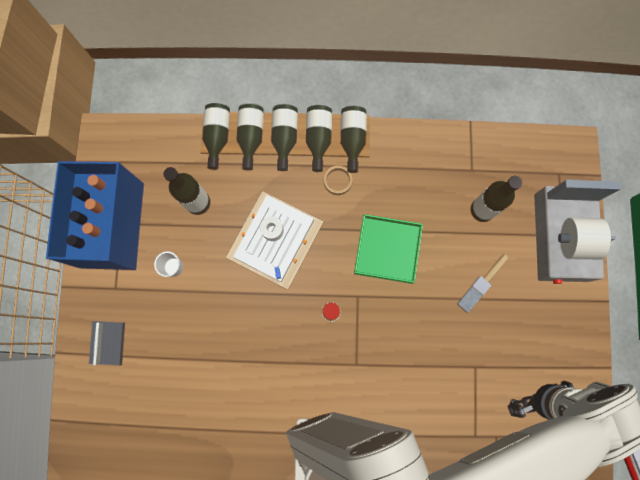

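The overview shows the stack at top-pixel (275,240), the roll on it at (270,229), the blue tab at (278,272) and the bin at (390,249). The jar (331,311), cup (168,264) and tape (337,180) all sit near the stack or bin. Next I'll measure.

Run:
```python
from h import *
im=cv2.imread("pics/top0.png");hsv=cv2.cvtColor(im,cv2.COLOR_BGR2HSV)
def big(mask,roi):
    x0,y0,x1,y1=roi;m=np.zeros_like(mask);m[y0:y1,x0:x1]=mask[y0:y1,x0:x1]
    c=cv2.findContours(m,cv2.RETR_EXTERNAL,cv2.CHAIN_APPROX_NONE)[0];return max(c,key=cv2.contourArea)
g=big(cv2.inRange(hsv,(45,80,60),(80,255,255)),(340,200,440,300))
def rect(c,z,n="top"):
    P=np.array([onz(n,p[0],z)[:2] for p in c],np.float32);r=cv2.minAreaRect((P*1000).astype(np.float32));return r
print("bin",rect(g,.035))
t=big(cv2.inRange(hsv,(105,120,60),(125,255,255)),(250,250,310,300));print("tab px",t[:,0].mean(0),cv2.boundingRect(t),rect(t,.072))
w=big(cv2.inRange(hsv,(0,0,150),(180,60,255)),(220,185,330,292));print("tray",rect(w,.038),cv2.contourArea(w))
b=big(cv2.inRange(hsv,(10,30,170),(30,110,255))|cv2.inRange(hsv,(0,0,150),(180,60,255)),(220,185,330,292));print("base",rect(b,.012))
cv2.imwrite("pics/c.png",np.hstack([cv2.resize(im[180:300,220:330],None,fx=4,fy=4,interpolation=cv2.INTER_CUBIC)[:480,:],cv2.resize(cv2.imread("pics/scene0.png")[170:280,330:440],(360,360),interpolation=cv2.INTER_CUBIC)[:].repeat(1,0) if 0 else cv2.resize(cv2.imread("pics/scene0.png")[175:280,335:440],(480,480),interpolation=cv2.INTER_CUBIC)[:, :350]]))
```

```text
bin ((566.9229736328125, -145.74282836914062), (170.20652770996094, 171.9239959716797), 81.94290924072266)
tab px [277.17391304 272.26086957] (275, 267, 5, 11) ((486.7765808105469, 158.30630493164062), (27.768739700317383, 9.171719551086426), 10.52630615234375)
tray ((584.7383422851562, 167.32957458496094), (178.78897094726562, 206.45716857910156), 64.11798095703125) 3948.0
base ((593.8597412109375, 177.6570281982422), (307.769287109375, 313.3099365234375), 1.5251621007919312)
```

View pics/c.png

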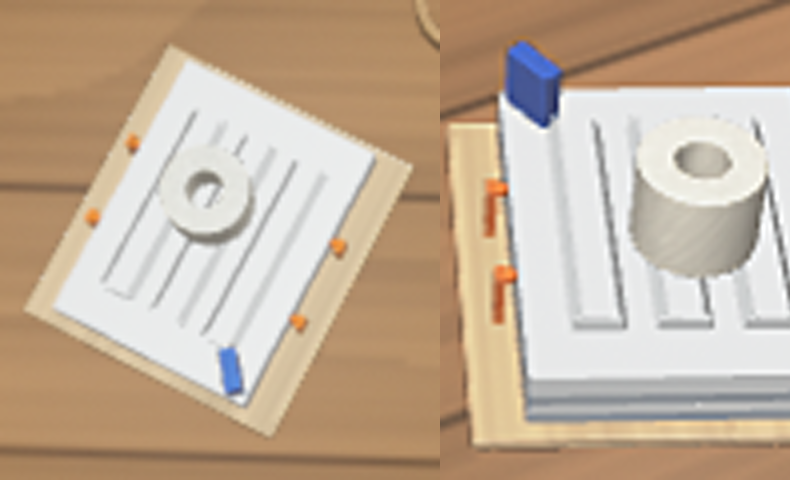

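The crop shows the tray corners at crop pixels (185,58), (377,157), (247,403) and (55,310). The tab is near (231,371) and the roll's top centre near (206,187).

Run:
```python
from h import *
im=cv2.imread("pics/top0.png")
f=lambda u,v:(220+(u+.5)/4-.5,180+(v+.5)/4-.5)
C=[onz("top",f(*p),.038)[:2] for p in [(247,403),(377,157),(185,58),(55,310)]]
C=np.array(C);c=C.mean(0);print(C.round(4),c,[np.linalg.norm(C[i]-C[i-1]).round(4) for i in range(4)])
x=(C[1]-C[0]+C[2]-C[3]);yaw=np.arctan2(x[1],x[0]);y=(C[3]-C[0]+C[2]-C[1]);print("yaw",np.degrees(yaw),np.degrees(np.arctan2(y[1],y[0]))-90)
R=np.array([[np.cos(yaw),-np.sin(yaw)],[np.sin(yaw),np.cos(yaw)]])
tab=c+R@[-.084,-.060];print("tab",tab,"tab len dir deg",np.degrees(yaw)+36.87)
print("tab top seen",onz("top",f(229,350),.072),onz("top",f(234,395),.038))
print("roll", onz("top",f(206,187),.094))
# scene check: 
s=lambda u,v:(335+(u+.5)*105/480-.5,175+(v+.5)*105/480-.5)
print("roll scene",onz("scene",s(702-440,160),.094), "tab top scene",onz("scene",s(533-440,58),.072))
# project tray corners in scene
print(proj("scene",[[*p,.038] for p in C]).round(1), "near corner seen",s(500-440,95),s(527-440,378))
```

```text
[[0.4682 0.1491]
 [0.6441 0.0649]
 [0.7125 0.2036]
 [0.5293 0.2858]] [0.58852795 0.17583538] [np.float64(0.1498), np.float64(0.195), np.float64(0.1547), np.float64(0.2009)]
yaw -24.86368175576911 -25.185391132810622
tab [0.4870862  0.15671545] tab len dir deg 12.006318244230886
tab top seen [0.5003583 0.1596541 0.072    ] [0.47347912 0.15828976 0.038     ]
roll [0.60794814 0.17781457 0.094     ]
roll scene [0.60854605 0.17891115 0.094     ] tab top scene [0.48788695 0.15918846 0.072     ]
[[346.1 194.9]
 [352.2 256.3]
 [425.7 255.7]
 [410.1 193.1]] near corner seen (347.734375, 195.390625) (353.640625, 257.296875)
```

```bash
r='[0.417,0.639,-0.04,0,0,84,0]'; python3 -m jog '[[[0.04,0.06,0,0,0,7,0],[0.06,0.09,0,0,0,14,0],[0.08,0.12,0,0,0,21,0],[0.10,0.15,0,0,0,28,0],[0.12,0.18,0,0,0,35,0],[0.14,0.21,0,0,0,42,0],[0.16,0.24,0,0,0,49,0],[0.18,0.275,0,0,0,56,0],[0.20,0.31,0,0,0,63,0],[0.217,0.339,0,0,0,64,0]]]'
python3 -m jog '[[[0.02,0.03,0,0,0,5,0],[0.04,0.06,0,0,0,10,0],[0.06,0.09,0,0,0,15,0],[0.08,0.12,0,0,0,20,0],[0.10,0.15,0,0,0,20,0],[0.12,0.18,0,0,0,20,0],[0.14,0.21,0,0,0,20,0],[0.16,0.24,0,0,0,20,0],[0.18,0.27,-0.01,0,0,20,0],[0.2,0.3,-0.04,0,0,20,0]]]'
python3 - <<'E'
from h import *
o=bot.get_obs();print(o["joint_pos"],o["eef_pos"],o["ft_force"])
E
```

```text
clock: 0.93
eef_pos: [0.4089, -0.1204, 0.2391]
tool_rot: [0.726, 0.687, 0.0, -0.0]
ft_force: [-0.6, -0.7, 0.3]
grip_width: 0.0851
clock: 1.77
eef_pos: [0.6093, 0.1765, 0.2059]
tool_rot: [0.598, 0.802, 0.003, 0.002]
ft_force: [1.4, -0.3, 0.1]
grip_width: 0.0855
[2.81960954e-01 5.20291569e-01 3.30506380e-01 1.37289397e+00
 1.30072711e-04 1.56378721e+00] [0.60928006 0.17653543 0.20585635] [ 1.44745282 -0.32853097  0.12087421]
```

```bash
python3 -m jog '[[[0,0,-0.03,0,0,0,0],[0,0,-0.06,0,0,0,0],[0,0,-0.085,0,0,0,0],[0,0,-0.105,0,0,0,0],[0,0,-0.12,0,0,0,0],[0,0,-0.13,0,0,0,0],[0,0,-0.134,0,0,0,0],[0,0,-0.134,0,0,0,0]]]'
python3 -m jog '[[[0,0,0,0,0,0,40],[0,0,0,0,0,0,60],[0,0,0,0,0,0,80],[0,0,0,0,0,0,100],[0,0,0,0,0,0,120],[0,0,0,0,0,0,140],[0,0,0,0,0,0,140],[0,0,0,0,0,0,140]]]'
python3 - <<'E'
from h import *
cv2.imwrite("pics/g1.png",np.hstack([cv2.resize(bot.camera("scene")[120:290,310:460],(400,453)),cv2.resize(bot.camera("top")[170:320,200:350],(400,453))]))
print(bot.get_obs()["ft_force"],bot.get_obs()["grip_width"])
E
```

```text
clock: 2.43
eef_pos: [0.6054, 0.1735, 0.0675]
tool_rot: [0.598, 0.801, -0.001, -0.001]
ft_force: [-0.6, 0.6, -0.1]
grip_width: 0.0854
clock: 3.1
eef_pos: [0.6078, 0.1741, 0.071]
tool_rot: [0.598, 0.801, 0.002, 0.001]
ft_force: [0.2, 0.9, 5.2]
grip_width: 0.0602
[ 0.80276265 -0.4651692   6.23342897] 0.06026767696514659
```

View pics/g1.png

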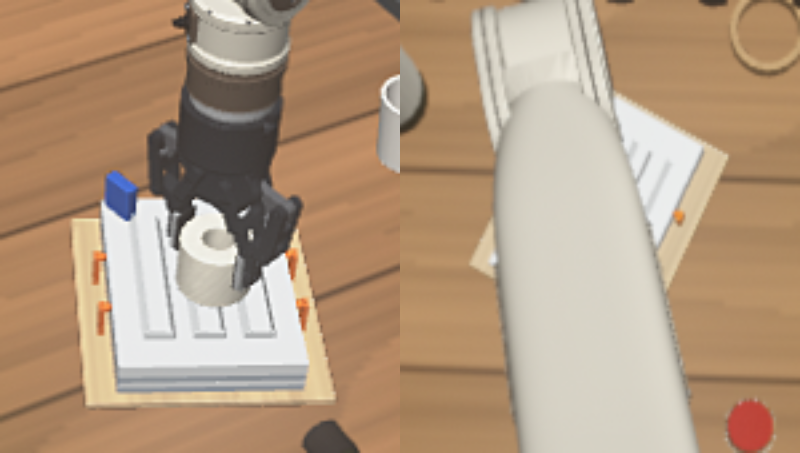

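The picture shows the roll standing upright between the fingers, with the jaw width at 60 mm. Lifting it now.

```bash
python3 -m jog '[[[0,0,0.004,0,0,0,140],[0,0,0.010,0,0,0,140],[0,0,0.018,0,0,0,140],[0,0,0.03,0,0,0,140],[0,0,0.045,0,0,0,140],[0,0,0.06,0,0,0,140],[0,0,0.075,0,0,0,140],[0,0,0.085,0,0,0,140],[0,0,0.09,0,0,0,140],[0,0,0.09,0,0,0,140]]]'
python3 -m jog '[[[-0.001,-0.01,0,0,0,0,140],[-0.004,-0.03,0,0,0,0,140],[-0.008,-0.06,0,0,0,0,140],[-0.012,-0.09,0,0,0,0,140],[-0.016,-0.12,0,0,0,0,140],[-0.020,-0.15,0,0,0,0,140],[-0.024,-0.18,0,0,0,0,140],[-0.028,-0.21,0,0,0,0,140],[-0.031,-0.235,0,0,0,0,140],[-0.034,-0.26,0,0,0,0,140]]]'
python3 -m jog '[[[-0.003,-0.025,0,0,0,0,140],[-0.005,-0.045,0,0,0,0,140],[-0.006,-0.060,0,0,0,0,140],[-0.007,-0.068,0,0,0,0,140],[-0.007,-0.070,0,0,0,0,140],[-0.007,-0.070,0,0,0,0,140],[-0.007,-0.070,0,0,0,0,140]]]'
python3 - <<'E'
from h import *
cv2.imwrite("pics/g2.png",cv2.resize(bot.camera("scene")[100:330,170:450],(700,575)))
o=bot.get_obs();print(o["ft_force"],o["grip_width"],o["eef_pos"])
E
```

```text
clock: 4.03
eef_pos: [0.6069, 0.1739, 0.1603]
tool_rot: [0.598, 0.801, 0.001, 0.001]
ft_force: [0.6, -0.1, -1.4]
grip_width: 0.0603
clock: 4.87
eef_pos: [0.5704, -0.0884, 0.1572]
tool_rot: [0.599, 0.801, -0.001, -0.001]
ft_force: [0.5, -0.4, -1.1]
grip_width: 0.06
clock: 5.45
eef_pos: [0.5649, -0.1556, 0.1582]
tool_rot: [0.598, 0.801, 0.0, -0.001]
ft_force: [-0.2, 0.3, -1.8]
grip_width: 0.0602
[ 0.03854036 -0.33375589 -1.77815748] 0.06051841043742873 [ 0.56503099 -0.15533107  0.15834981]
```

View pics/g2.png

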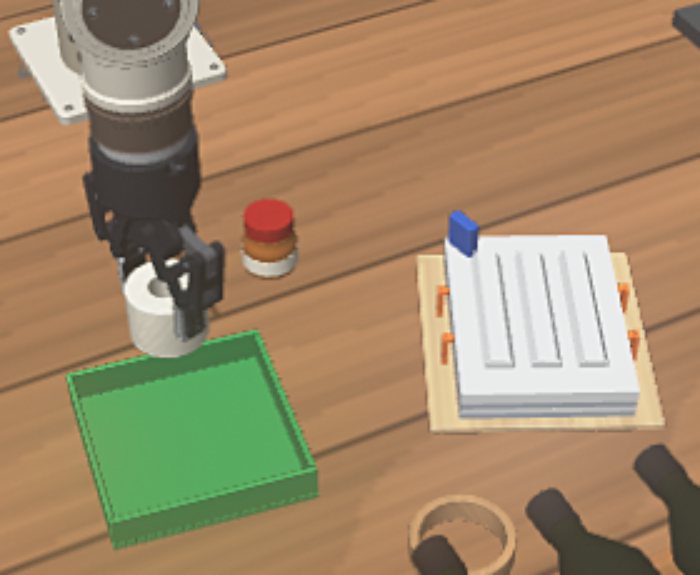

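The roll hangs upright in the jaws above the bin area. Lowering it until I feel contact.

```bash
python3 -m jog '[[[0,0.004,-0.02,0,0,0,140],[0,0.006,-0.045,0,0,0,140],[0,0.006,-0.07,0,0,0,140],[0,0.006,-0.09,0,0,0,140],[0,0.006,-0.105,0,0,0,140],[0,0.006,-0.112,0,0,0,140],[0,0.006,-0.116,0,0,0,140],[0,0.006,-0.116,0,0,0,140]]]'
for i in 1; do python3 -m jog '[[[0,0,-0.002,0,0,0,140],[0,0,-0.004,0,0,0,140],[0,0,-0.004,0,0,0,140],[0,0,-0.004,0,0,0,140]]]'; done
python3 -m jog '[[[0,0,-0.001,0,0,0,140],[0,0,-0.002,0,0,0,140],[0,0,-0.002,0,0,0,140]]]'
```

```text
clock: 6.17
eef_pos: [0.5651, -0.1495, 0.0422]
tool_rot: [0.598, 0.802, -0.0, -0.0]
ft_force: [-0.5, 0.2, -1.9]
grip_width: 0.06
clock: 6.5
eef_pos: [0.5656, -0.1504, 0.0393]
tool_rot: [0.598, 0.801, 0.0, 0.001]
ft_force: [0.6, -0.6, -0.8]
grip_width: 0.0602
clock: 6.75
eef_pos: [0.5651, -0.1503, 0.0366]
tool_rot: [0.598, 0.801, -0.0, -0.0]
ft_force: [-0.0, 0.2, -1.7]
grip_width: 0.0603
```

```bash
python3 -m jog '[[[0,0,-0.001,0,0,0,140],[0,0,-0.002,0,0,0,140],[0,0,-0.003,0,0,0,140],[0,0,-0.003,0,0,0,140]]]'
python3 -m jog '[[[0,0,-0.001,0,0,0,140],[0,0,-0.002,0,0,0,140],[0,0,-0.002,0,0,0,140]]]'
```

```text
clock: 7.08
eef_pos: [0.565, -0.1502, 0.0334]
tool_rot: [0.598, 0.801, -0.0, -0.0]
ft_force: [-0.1, 0.9, -1.0]
grip_width: 0.0602
clock: 7.33
eef_pos: [0.565, -0.1502, 0.0314]
tool_rot: [0.598, 0.801, -0.0, -0.0]
ft_force: [0.1, 0.8, -2.4]
grip_width: 0.0604
```

```bash
python3 -m jog '[[[0,0,-0.001,0,0,0,140],[0,0,-0.002,0,0,0,140],[0,0,-0.002,0,0,0,140]]]'
```

```text
clock: 7.58
eef_pos: [0.5653, -0.1503, 0.0301]
tool_rot: [0.598, 0.801, 0.0, 0.0]
ft_force: [-0.7, 0.5, 1.3]
grip_width: 0.0603
```

```bash
python3 -m jog '[[[0,0,-0.001,0,0,0,140],[0,0,-0.002,0,0,0,140],[0,0,-0.002,0,0,0,140]]]'
```

```text
clock: 7.83
eef_pos: [0.5654, -0.1503, 0.03]
tool_rot: [0.598, 0.801, 0.0, 0.001]
ft_force: [-5.8, 1.3, 13.4]
grip_width: 0.0607
```

Contact is made at TCP z = 0.030. I'll back off 2 mm, then open slowly.

```bash
python3 -m jog '[[[0,0,0.002,0,0,0,140],[0,0,0.002,0,0,0,140],[0,0,0.002,0,0,0,95],[0,0,0.002,0,0,0,80],[0,0,0.002,0,0,0,60],[0,0,0.002,0,0,0,40],[0,0,0.002,0,0,0,0],[0,0,0.002,0,0,0,0],[0,0,0.002,0,0,0,0],[0,0,0.002,0,0,0,0]]]'
python3 -m jog '[[[0,0,0.005,0,0,0,0],[0,0,0.015,0,0,0,0],[0,0,0.03,0,0,0,0],[0,0,0.055,0,0,0,0],[0,0,0.08,0,0,0,0],[0,0,0.11,0,0,0,0],[0,0,0.14,0,0,0,0],[0,0,0.16,0,0,0,0],[0,0,0.17,0,0,0,0],[0,0,0.17,0,0,0,0]]]'
python3 - <<'E'
from h import *
cv2.imwrite("pics/g3.png",cv2.resize(bot.camera("scene")[100:330,170:450],(700,575)))
o=bot.get_obs();print(o["ft_force"],o["grip_width"],o["eef_pos"],o["joint_pos"])
E
```

```text
clock: 8.67
eef_pos: [0.5651, -0.1502, 0.0295]
tool_rot: [0.598, 0.801, -0.0, -0.0]
ft_force: [-0.1, -0.0, -0.4]
grip_width: 0.0848
clock: 9.5
eef_pos: [0.5669, -0.1507, 0.2035]
tool_rot: [0.598, 0.801, 0.001, 0.003]
ft_force: [-0.3, 0.3, -0.4]
grip_width: 0.0854
[-0.478569    0.30080233 -0.50069907] 0.08574264265818536 [ 0.56582427 -0.15045084  0.20108623] [-2.59881276e-01  4.25766664e-01  1.68172542e-01  1.31013294e+00
 -4.34431534e-06  1.02283126e+00]
```

View pics/g3.png

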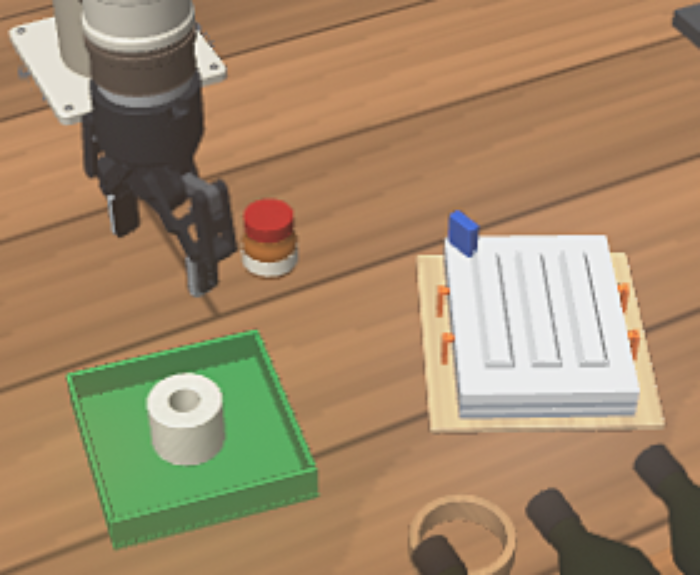

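The roll stands flat and released near the middle of the bin, at picture pixel (186,420), and the tray and stack haven't moved. The commanded and measured poses differ by about 3 mm, so I'll compare both with where the roll actually is.

```bash
cat > roll.py <<'E'
from h import *
def rollpos(z=.053):
    out={}
    for n,roi in(("top",(350,205,430,290)),("scene",(195,225,300,320))):
        im=bot.camera(n);hsv=cv2.cvtColor(im,cv2.COLOR_BGR2HSV);x0,y0,x1,y1=roi
        m=cv2.inRange(hsv,(0,0,190),(180,60,255));k=np.zeros_like(m);k[y0:y1,x0:x1]=m[y0:y1,x0:x1]
        cs=cv2.findContours(k,cv2.RETR_EXTERNAL,cv2.CHAIN_APPROX_NONE)[0]
        if not cs: out[n]=None;continue
        c=max(cs,key=cv2.contourArea);P=np.array([onz(n,p[0],z)[:2] for p in c],np.float32)
        out[n]=(cv2.minEnclosingCircle(P),cv2.boundingRect(c))
    return out
if __name__=="__main__":print(rollpos())
E
python3 roll.py
python3 - <<'E'
from h import *
d=np.array([np.cos(np.radians(11.85)),np.sin(np.radians(11.85))])
for th in(.03,.06,.09,.12,.14):
    a=-.2285;h=.022
    da=a*np.cos(th)+h*np.sin(th)-a;dz=h*np.cos(th)-a*np.sin(th)-h
    print(th,(d*da).round(4),dz.round(4),"rot",(np.degrees(th)*np.array([-d[1],d[0]])).round(2))
E
```

```text
{'top': (((0.5698609948158264, -0.186922088265419), 0.13906575739383698), (378, 205, 52, 85)), 'scene': (((0.5821442008018494, -0.15242630243301392), 0.04930046573281288), (229, 249, 30, 37))}
0.03 [0.0007 0.0002] 0.0068 rot [-0.35  1.68]
0.06 [0.0017 0.0004] 0.0137 rot [-0.71  3.36]
0.09 [0.0028 0.0006] 0.0204 rot [-1.06  5.05]
0.12 [0.0042 0.0009] 0.0272 rot [-1.41  6.73]
0.14 [0.0052 0.0011] 0.0317 rot [-1.65  7.85]
```

```bash
python3 -c "
from h import *
print(onz('scene',(170+184/2.5,100+399/2.5),.053))"
python3 -m jog '[[[-0.004,0.015,0,0,0,5,0],[-0.012,0.045,0,0,0,12,0],[-0.02,0.075,0,0,0,19,0],[-0.028,0.105,0,0,0,26,0],[-0.036,0.135,0,0,0,33,0],[-0.044,0.165,0,0,0,40,0],[-0.052,0.195,0,0,0,47,0],[-0.060,0.225,0,0,0,54,0],[-0.068,0.255,0,0,0,61,0],[-0.074,0.280,0,0,0,66,0]]]'
python3 -m jog '[[[-0.003,0.015,-0.02,0,0,7,0],[-0.006,0.025,-0.04,0,0,14,0],[-0.006,0.026,-0.06,0,0,19.3,0],[-0.006,0.026,-0.07,0,0,19.3,0],[-0.006,0.026,-0.07,0,0,19.3,0],[-0.006,0.026,-0.07,0,0,19.3,0],[-0.006,0.026,-0.07,0,0,19.3,0]]]'
python3 - <<'E'
from h import *
im=bot.camera("scene");cv2.imwrite("pics/g4.png",cv2.resize(im[90:260,270:440],(600,600),interpolation=cv2.INTER_CUBIC))
o=bot.get_obs();print(o["eef_pos"],o["tool_rot"],o["joint_pos"])
print(proj("scene",[o["eef_pos"],[.487,.158,.072]]))
E
```

```text
[ 0.5645275  -0.14508499  0.053     ]
clock: 10.48
eef_pos: [0.489, 0.1312, 0.1974]
tool_rot: [0.062, 0.998, -0.001, -0.002]
ft_force: [0.1, 0.1, 0.0]
grip_width: 0.0854
clock: 11.07
eef_pos: [0.4857, 0.1554, 0.1301]
tool_rot: [-0.102, 0.995, 0.0, 0.0]
ft_force: [1.2, 0.2, -0.7]
grip_width: 0.0858
[0.4860435  0.15548304 0.13055779] [-1.01862255e-01  9.94798172e-01  1.50487861e-04  8.10101941e-04] [ 3.09630800e-01  3.33854624e-01 -1.62346635e-01  1.07294762e+00
 -3.94162472e-05  1.05552228e-01]
[[354.48989016 166.87070063]
 [354.30129497 187.2215074 ]]
```

View pics/g4.png

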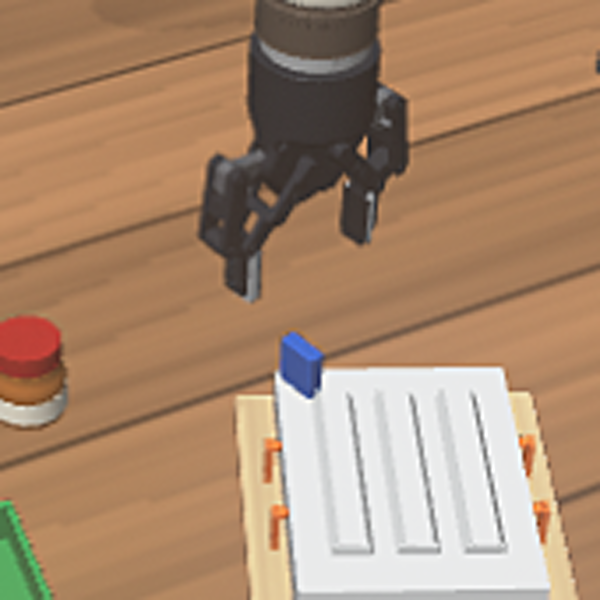

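Both fingertips are visible, at about (247,298) and (360,240) in the crop, straddling the tab at (302,365). I'll check the offset from those.

Run:
```python
from h import *
g=lambda u,v:(270+u*170/600,90+v*170/600)
for z in(.125,.135):
    a,b=onz("scene",g(246,298),z),onz("scene",g(361,241),z);print(z,a,b,(a+b)/2,np.linalg.norm(a-b),np.degrees(np.arctan2(*(b-a)[1::-1])))
# tab top face: corners in crop
print([onz("scene",g(*p),.072).round(4) for p in[(290,333),(323,358),(314,363),(281,340)]])
```

```text
0.125 [0.48869398 0.11718803 0.125     ] [0.47086411 0.21075356 0.125     ] [0.47977905 0.1639708  0.125     ] 0.09524922153623724 100.78894171718889
0.135 [0.49936092 0.11088039 0.135     ] [0.48174427 0.20332705 0.135     ] [0.4905526  0.15710372 0.135     ] 0.09411021768673467 100.78894171718898
[array([0.4761, 0.1587, 0.072 ]), array([0.5069, 0.1652, 0.072 ]), array([0.5086, 0.1576, 0.072 ]), array([0.4796, 0.1501, 0.072 ])]
```

```bash
python3 -m jog '[[[0.002,0.001,-0.015,0,0,0,0],[0.002,0.001,-0.035,0,0,0,0],[0.002,0.001,-0.052,0,0,0,0],[0.002,0.001,-0.064,0,0,0,0],[0.002,0.001,-0.071,0,0,0,0],[0.002,0.001,-0.074,0,0,0,0],[0.002,0.001,-0.075,0,0,0,0],[0.002,0.001,-0.075,0,0,0,0]]]'
python3 -m jog '[[[0,0,0,0,0,0,60],[0,0,0,0,0,0,100],[0,0,0,0,0,0,130],[0,0,0,0,0,0,150],[0,0,0,0,0,0,165],[0,0,0,0,0,0,180],[0,0,0,0,0,0,190],[0,0,0,0,0,0,200],[0,0,0,0,0,0,210],[0,0,0,0,0,0,220]]]'
```

```text
clock: 11.78
eef_pos: [0.4879, 0.1568, 0.0554]
tool_rot: [-0.103, 0.995, 0.0, 0.001]
ft_force: [0.2, -0.0, 0.2]
grip_width: 0.0852
clock: 12.62
eef_pos: [0.4871, 0.1569, 0.0547]
tool_rot: [-0.103, 0.995, 0.0, 0.0]
ft_force: [-0.6, 0.9, 0.6]
grip_width: 0.0121
```

Gripped at 12.1 mm with almost no force. Now I'll peel slowly about the far corner.

```bash
python3 -m jog '[[[0,0,0,0,0,0,240],[0,0,0,0,0,0,240],[0.0003,0,0.0034,-0.18,0.84,0,240],[0.0007,0.0002,0.0068,-0.35,1.68,0,240],[0.0012,0.0003,0.0102,-0.53,2.52,0,240],[0.0017,0.0004,0.0137,-0.71,3.36,0,240],[0.0022,0.0005,0.017,-0.88,4.2,0,240],[0.0028,0.0006,0.0204,-1.06,5.05,0,240],[0.0028,0.0006,0.0204,-1.06,5.05,0,240],[0.0028,0.0006,0.0204,-1.06,5.05,0,240]]]'
python3 - <<'E'
from h import *
im=bot.camera("scene");cv2.imwrite("pics/g5.png",cv2.resize(im[130:290,310:470],(600,600),interpolation=cv2.INTER_CUBIC))
E
```

```text
clock: 13.45
eef_pos: [0.4903, 0.1571, 0.0748]
tool_rot: [-0.103, 0.994, -0.005, -0.045]
ft_force: [1.0, -0.6, -0.2]
grip_width: 0.0109
```

View pics/g5.png

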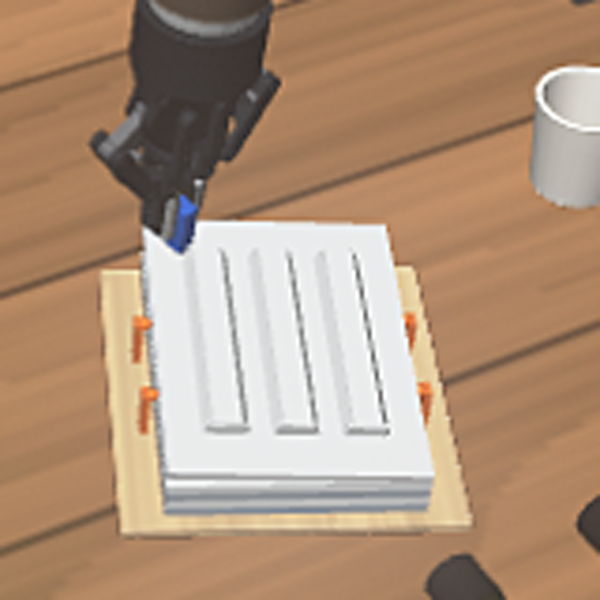

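The tab corner is up, the far corner at (432,475) still sits on the stack, and the base hasn't moved. Continuing the tilt, then a slow lift.

```bash
python3 -m jog '[[[0.0007,0.0001,0.0034,-0.18,0.84,0,240],[0.0014,0.0003,0.0068,-0.35,1.68,0,240],[0.0024,0.0005,0.0113,-0.59,2.8,0,240],[0.0024,0.0005,0.0113,-0.59,2.8,0,240],[0.0024,0.0005,0.0113,-0.59,2.8,0,240]]]'
python3 -m jog '[[[0,0,0.003,0,0,0,240],[0,0,0.007,0,0,0,240],[0,0,0.012,0,0,0,240],[0,0,0.018,0,0,0,240],[0,0,0.026,0,0,0,240],[0,0,0.034,0,0,0,240],[0,0,0.042,0,0,0,240],[0,0,0.048,0,0,0,240],[0,0,0.05,0,0,0,240],[0,0,0.05,0,0,0,240]]]'
python3 - <<'E'
from h import *
im=bot.camera("scene");cv2.imwrite("pics/g6.png",cv2.resize(im[90:290,290:490],(600,600),interpolation=cv2.INTER_CUBIC))
E
```

```text
clock: 13.92
eef_pos: [0.4925, 0.1578, 0.086]
tool_rot: [-0.103, 0.992, -0.007, -0.069]
ft_force: [1.2, -0.1, -0.3]
grip_width: 0.0106
clock: 14.75
eef_pos: [0.4929, 0.158, 0.1373]
tool_rot: [-0.103, 0.992, -0.007, -0.069]
ft_force: [-0.2, -0.8, -0.8]
grip_width: 0.0112
```

View pics/g6.png

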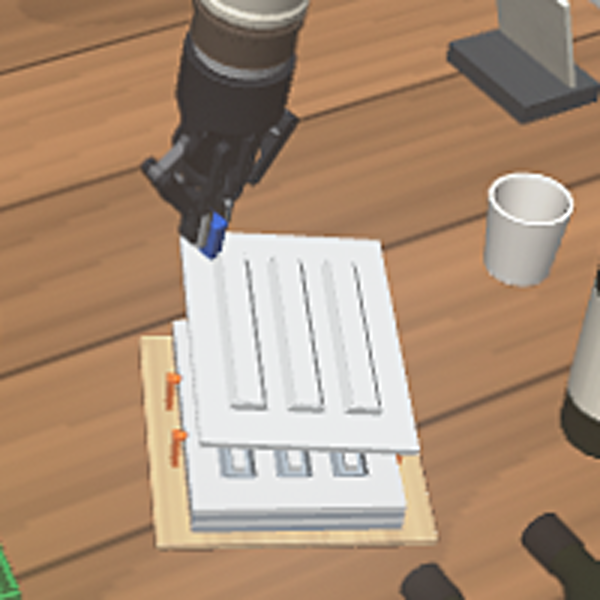

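The tray came away cleanly and the stack stayed put. Raising it further and levelling it.

```bash
python3 -m jog '[[[0,0,0.006,0,0,0,240],[0,0,0.016,0.2,-1,0,240],[0,0,0.03,0.42,-2,0,240],[0,0,0.045,0.63,-3,0,240],[0,0,0.06,0.84,-4,0,240],[0,0,0.074,1.05,-5,0,240],[0,0,0.086,1.26,-6,0,240],[0,0,0.095,1.47,-7,0,240],[0,0,0.1,1.65,-7.85,0,240],[0,0,0.1,1.65,-7.85,0,240]]]'
python3 -m jog '[[[0,0,0,0,0,0,240],[0,0,0,0,0,0,240],[0,0,0,0,0,0,240],[0,0,0,0,0,0,240],[0,0,0,0,0,0,240],[0,0,0,0,0,0,240]]]'
python3 - <<'E'
from h import *
cv2.imwrite("pics/g7.png",np.hstack([bot.camera("scene")[60:360,180:500],bot.camera("top")[150:450,180:460]]))
E
```

```text
clock: 15.63
eef_pos: [0.4925, 0.1579, 0.2382]
tool_rot: [-0.103, 0.995, 0.0, 0.002]
ft_force: [0.3, -0.4, -0.6]
grip_width: 0.011
clock: 16.13
eef_pos: [0.4923, 0.1578, 0.2358]
tool_rot: [-0.103, 0.995, -0.0, -0.001]
ft_force: [-0.1, 0.4, -1.1]
grip_width: 0.0111
```

View pics/g7.png

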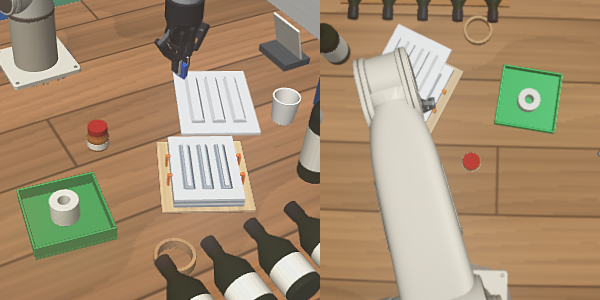

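The tray is held level above the stack and the roll is in the bin. One numeric check of the corner heights and the stack position before handing in.

Run:
```python
from h import *
d=np.array([np.cos(np.radians(11.85)),np.sin(np.radians(11.85))]);t=np.array([.4923,.158])
R=lambda a:np.array([[np.cos(a),-np.sin(a)],[np.sin(a),np.cos(a)]]);Rt=R(np.radians(-25));c=t-Rt@[-.084,-.06]
print("centre",c);
for z in(.17,.219): print(z,proj("scene",[[*(c+Rt@p),z] for p in[(.1,.075),(.1,-.075),(-.1,.075)]]).round(0))
print("seen far ~(440,190) right ~(360,195) left ~(424,131)")
a=cv2.imread("pics/scene0.png");b=bot.camera("scene")
o=cv2.phaseCorrelate(a[235:280,335:440,0].astype(np.float32),b[235:280,335:440,0].astype(np.float32));print("stack shift px",o)
o=bot.get_obs();print(o["clock"],np.abs(o["joint_vel"]).max(),o["ft_force"],o["grip_width"])
```

```text
centre [0.59378695 0.17687853]
0.17 [[436. 210.]
 [359. 212.]
 [419. 149.]]
0.219 [[439. 191.]
 [360. 192.]
 [422. 130.]]
seen far ~(440,190) right ~(360,195) left ~(424,131)
stack shift px ((-0.1703877154864557, 0.8872394937668169), 0.995384211599091)
16.2833 0.0029141751068741725 [ 0.23536301 -0.18862334 -0.77806886] 0.010726907447843114
```

```bash
python3 -c "
from workcell import bot
print(bot.job_done())"
```

```text
the job is handed in; nothing more can be done
None
```

The job is handed in at about 16.3 s on the robot's clock. The roll of labels is in the green bin and the top tray is held above the stack; handing in gave no verdict.

- **Roll:** I lowered it until it touched the bin floor and then let go. It stands flat near the middle of the bin.
- **Peel:** I gripped the blue tab (jaws at about 12 mm) and tilted the tray about 0.14 rad about its far corner. The picture at 0.09 rad shows that corner still on the stack. Then I lifted and levelled the tray.
- **Final tray pose:** The arm is at rest and the tray looks level. The three corners I checked in the last picture match a height of about 0.21 m within 3 pixels. The tray's centre is about 5 mm in plan from where it was nested.
- **Stack and bystanders:** The stack shifted by less than 1 pixel in the scene view. The jar, cup and tape look unmoved in the last pictures; I did not check the brush and bottles separately.

Two checks disagreed or failed:
- **Arm pose:** Commanded and measured tool positions differed by about 3 mm in y and z. I allowed for it, and it had no visible effect.
- **Roll position:** My colour-mask measurement of the roll in the bin failed because the mask took in too much. I placed it from a hand-picked pixel and the pictures instead.

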